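# Turn the ring display tray onto its pin and seat it

## Robot

A 7-joint arm with a two-finger parallel gripper is mounted at the origin on the work surface. World frame = base frame: x ahead of the robot, y to its left, z up, the work surface at z = 0. Lengths are in mm, angles in rad, forces in N, time in s.
With the tool pointing down it reaches from about 350 to 900 mm from the base axis. Payload 19.9 kg.
Tool frame: the origin (TCP) lies midway between the tips of the shut fingers; the grasp point (between the pads) lies behind it (bot.tcp_to_grasp is the z of the grasp point in the tool frame, in mm); z points along the fingers, y is the line along which they close (so a half turn about z gives the same grasp; the last joint's range is limited). The gripper opens to 85 mm and grips with 20 to 120 N. Pads are 22 mm wide; open, the fingers measure 114 mm over their backs; the gripper's body (76 mm by 85 mm) begins 54 mm behind the grasp point. The pads swing forward as they close: fully open they stand 13 mm farther back than shut.
Start: joints at [-1.381, 0.417, -0.01, 1.614, 0.005, 1.111, -0.053], TCP at [142.963, 608.41, 231.26] pointing down, gripper open.
Joint ranges: [-2.81, 2.81], [-0.39, 2.02], [-1.27, 1.25], [0.06, 2.57], [-1.19, 4.33], [0.19, 2], [-2.82, 2.82]. Speed limits (rad/s): [1.89, 1.89, 2.39, 2.39, 3.01, 3.01, 3.01].

## Interface

Orientations are given as a rotation vector (axis times angle).
In Python, from rig import sensors, vision, bot gives the robot as it stands.
- The arm moves only by the shell command python3 -m crank 'ROWS'. ROWS is text: rows parted by semicolons, each of 7 numbers parted by spaces: the opening, from -1 (shut) to 1 (fully open), then the shift along the tool's x, y, z scaled (see below), then the turn, a rotation vector about the tool's x, y, z scaled (see below). A call has 1 to 8 rows; each row shifts and turns the commanded pose from where the row before left it, along the tool's axes as they then stand; what a row does not reach is not made up. The controller multiplies each number of a shift by 100 mm and each number of a turn by 90 degrees. A row lasts 1/8 s, in which the tool goes at most 62.5 mm and 10.7 degrees, less where a joint would pass 70% of its speed; a pose out of reach is approached as far as the arm can. A call with a number of a shift or a turn outside -1 to 1 is refused whole. A call with a gripper value outside its range is refused whole. The fingers move at their own pace and stop on an object; the grip force is fixed at half the most. Time passes only in rows, so rows that do not move let the fingers close. It gives the time, the measured TCP pose, the force, the opening and the grip force at its end, in the units of the state.
- sensors.observe(): the state, without advancing time (a new reading comes with each control period).
- vision.grab_frame(name): name is "side" or "top"; returns a dict with "frame" (480x640x3 uint8, red, green, blue), "fov_y" (degrees; the focal length in pixels is half the picture's height over the tangent of half this angle, whatever the lens; pixels are square), "cx", "cy" (the principal point, pixels), "world_to_cam" (4x4, takes a point from world to camera coordinates). Camera axes: x right, y down, z forward; pixel columns grow to the right and rows downward; lengths in mm; the calibration is good to about 2 mm. A picture is of the moment at which its call begins. There is no depth.
- bot.hand_in(): hands the job in; it is judged then, once.
The state is a dict: "time_s": time; "joint_pos": joint angles; "dq": joint speeds; "effort": joint torques, N m; "eef_pos": TCP position; "ee_rot": TCP orientation; "contact_force": force on the tool from outside, world axes, zero at the start; "ft_torque": the same for the moment, N m; "gripper_width": opening from 0.0 (shut) to 1.0 (fully open); "grasp_force": force on a finger pad.
Only numpy, scipy, OpenCV 4.12 (cv2) and the standard library are available. Lean on these libraries where they do the work, as an engineer would, in place of code of your own. Each camera call takes 0.05 s, during which the arm holds its last target. There are 200 camera calls.

## Task

The dark grey round ring tray sits raised on its white stand, out of line with the locating pin. With a fingertip, push the tray round until the notch in its rim is over the coral pin, then press it down until it is fully seated; never lift the tray, and leave the other goods on the counter where they are.

Things in the scene. Friction and masses are not known exactly. Their poses are not given: they have to be found in the camera images.
- stand: white round base of the ring display, 210 mm diameter, 20 high, fixed; origin on the table at its centre, on the vertical axis about which the tray turns. Its x axis points from there to the coral pin. At its edge, 89 to 103 from the axis and on the pin's radius, a coral lug (top 38 above the table) shows beside the tray's rim and marks where the pin is.
- pin (a point): top of the coral locating pin on the base: upright round pin, 11 diameter with a domed tip, 73 from the turning axis, tip 40.5 above the table; 1.5 below the raised tray's underside. Hidden under the tray's rim until the notch comes over it.
- notch (a point): middle of the tray's one notch, at the tray's top face, 73 mm from the axis. Tray: dark slate-grey disc, 160 diameter, 12 thick, top 54 above the table when raised, 42 seated. The notch is cut through the rim, 16 deep, 21 wide here and wider outward: the pin enters if within about 5 of its middle. A coral stripe on the tray points from hub to notch. Seated, it lies above the pin.
- hub (a point): centre of the top of the brass hub on the tray's axis: a plain brass cylinder, 36 diameter, standing 20 above the tray's top (74 above the table when raised, 62 when seated). A good place to press.
- peg1 (a point): tip of a pale wooden ring peg fixed upright on the tray, 14 diameter, 35 tall above the tray's top (15 higher than the hub), 52 from the turning axis, 60 degrees anticlockwise (seen from above) from the notch. A peg can be pushed sideways with a fingertip to turn the tray.
- peg2 (a point): tip of a second identical peg, 180 degrees from the notch
- peg3 (a point): tip of a third identical peg, 300 degrees anticlockwise (60 clockwise) from the notch
- tray (a joint): turn of the tray on its axis, rad, anticlockwise from above positive; the notch is over the pin at 0 (and at 2 pi). It turns endlessly either way and stays where it is left; turning takes about 1 N at a peg, and it does not coast.
- lift (a joint): how far the tray has been pushed down, m: 0 raised (as it starts), 0.012 fully seated; negative if it is lifted. Its weight is balanced and the spindle grips it, so it stays at any height; it takes about 8 N to push it down (or up), and it stays down. Away from the pin the rim stops on the pin tip after 0.0015.
- candle: small round candle tin, turquoise label, 60 diameter x 55 high, near the stand; loose bystander, origin at the centre of its underside
- bowl: small blue ceramic bowl, 72 diameter x 32 high, near the stand; loose bystander, origin at the centre of its underside
- giftbox: small kraft-brown gift box with coral ribbon, 60 x 60 x 40 high, near the stand; loose bystander, origin at the centre of its underside
- mug: white ceramic mug, 80 diameter x 92 high; loose bystander, origin at the centre of its underside
- jar: amber glass jar with wooden lid, 64 diameter x 75 high; loose bystander, origin at the centre of its underside
- lotion: orange lotion bottle, 44 diameter x 105 high; loose bystander, origin at the centre of its underside
- case: blue sunglasses case, 160 x 60 x 45 high; loose bystander, origin at the centre of its underside
Mind the look-alikes: they are no part of the job. What is meant by the stand is not green or purple, and is the larger of those in its own colour.

How it is judged:
By the outcome, as a careful person would: the job done as asked, in the order asked, and still so for the second after the job is handed in, with the robot touching nothing.
It also fails if it takes over 54 s, if anything falls off the work surface, if the arm or the gripper's body presses on something with over 40 N, if the wrist force passes 120 N, or if a joint passes its speed limit or range.

## Working session

There is one attempt and no reset: what is moved stays moved. The work goes in short steps, Python scripts to look and compute and a shell command to move; the robot and the scene stay as the last step left them, time stands still between calls to the robot, and variables do not carry over. Pictures are saved under pics/ and viewed, at most 10 in all, crops included, and the job is handed in when it is done.

```bash
mkdir -p pics
python3 - <<'E'
from rig import sensors, vision, bot
import cv2,numpy as np,pickle
s=sensors.observe();print(s['time_s'],s['eef_pos'],s['ee_rot'],bot.tcp_to_grasp)
for n in("side","top"):
    g=vision.grab_frame(n);cv2.imwrite(f"pics/{n}0.png",g["frame"][:,:,::-1]);pickle.dump(g,open(f"{n}0.pkl","wb"));print(n,g["fov_y"],g["cx"],g["cy"],np.round(g["world_to_cam"],3).tolist())
E
```

```text
0.0 [142.90525897 608.06963721 230.64426364] [-3.61772400e-01 -3.12062262e+00  1.99174091e-03] -18.700000000000003
side 56.05907594614229 312.86336870210835 234.33893081672298 [[0.746, -0.665, 0.018, -350.27], [-0.374, -0.441, -0.816, 241.468], [0.551, 0.602, -0.578, 911.076], [0.0, 0.0, 0.0, 1.0]]
top 47.14516578568064 326.51718827666735 235.71406160323335 [[0.009, -1.0, -0.004, 14.811], [-0.986, -0.009, -0.165, 456.487], [0.165, 0.006, -0.986, 1515.819], [0.0, 0.0, 0.0, 1.0]]
```

View pics/top0.png

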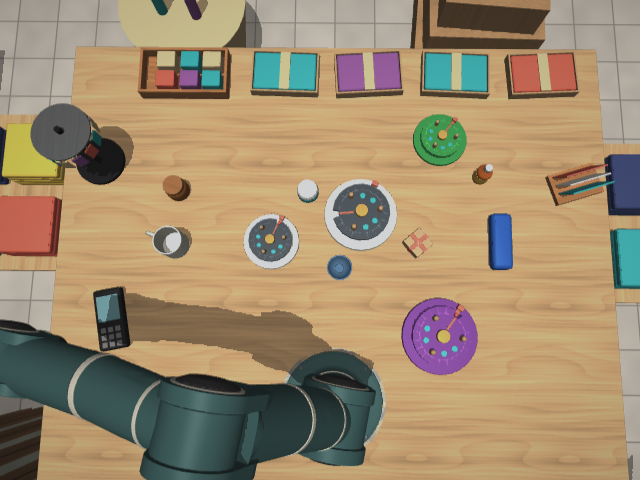

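View pics/side0.png

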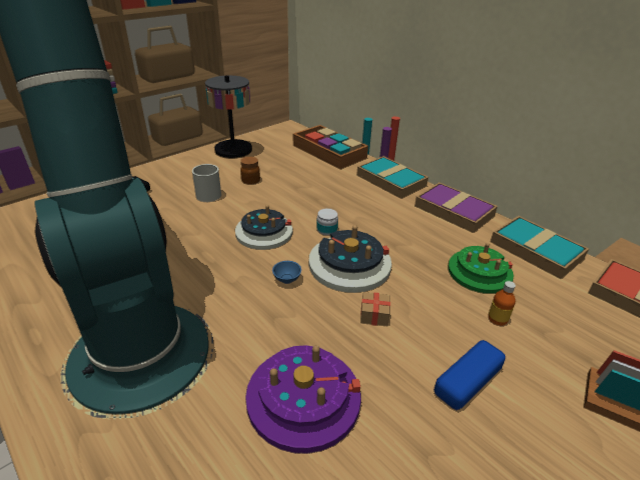

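Candidates for the stand, in top-view pixels: large white (361,213), small white (271,240), green (440,139) and purple (440,336). By the description it is the large white one at (361,213), which is at (350,255) in the side view. I'll check that in one close crop.

Run:
```python
import cv2,numpy as np
a=cv2.imread("pics/top0.png")[168:258,311:411];b=cv2.imread("pics/side0.png")[210:300,300:400]
cv2.imwrite("pics/crop0.png",np.hstack([cv2.resize(x,(400,360),interpolation=cv2.INTER_CUBIC) for x in(a,b)]))
```

```text
(no output)
```

View pics/crop0.png

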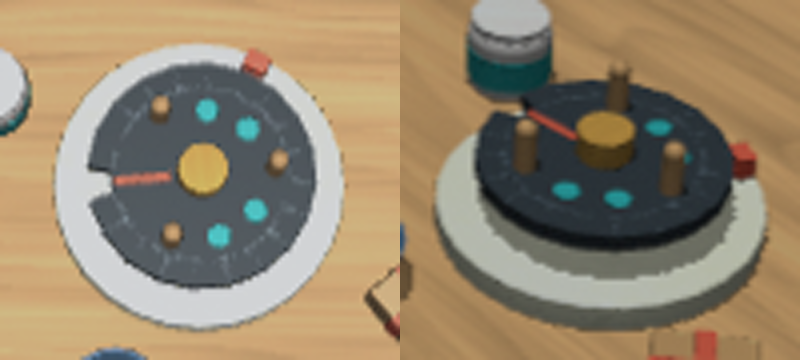

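The crop shows the large white stand. The hub is at top (361.8,210), the notch points left at (336,213), and the lug is at (375.5,183.5). The pegs are at (351,194), (381,207.5) and (354,226), so the choice is confirmed. Next I triangulate.

```bash
cat > h.py <<'E'
import numpy as np,cv2,pickle
def P(g):
    f=240/np.tan(np.radians(g["fov_y"]/2));return np.array([[f,0,g["cx"]],[0,f,g["cy"]],[0,0,1]])@np.array(g["world_to_cam"])[:3]
def tri(gt,gs,a,b):
    X=cv2.triangulatePoints(P(gt),P(gs),np.float64(a),np.float64(b))[:,0];return X[:3]/X[3]
def onz(g,p,z):
    M=P(g);A=np.c_[M[:,0],M[:,1],-np.r_[p,1]];return np.linalg.solve(A,-(M[:,2]*z+M[:,3]))[:2]
E
python3 - <<'E'
from h import *
t,s=[pickle.load(open(n+"0.pkl","rb")) for n in("top","side")]
pts=dict(hub=((361.75,210),(351.5,241),74),peg1=((354,225.75),(331.5,241.25),89),peg2=((381,207.5),(368.5,247),89),peg3=((351.25,193.75),(354.75,226.5),89),lug=((375.5,183.5),(385.5,249.5),34))
R={}
for k,(a,b,z) in pts.items():
    R[k]=onz(t,a,z);print(k,tri(t,s,a,b).round(1),R[k].round(1),onz(s,b,z).round(1))
# stand centre from white outline, top view z=20
hsv=cv2.cvtColor(t["frame"],cv2.COLOR_RGB2HSV);m=((hsv[...,1]<40)&(hsv[...,2]>150)).astype(np.uint8)
m[:168]=0;m[258:]=0;m[:,:320]=0;m[:,405:]=0
c=max(cv2.findContours(m,cv2.RETR_EXTERNAL,2)[0],key=cv2.contourArea)[:,0].astype(float)
w=np.float32([onz(t,p,20) for p in c]);print("stand",cv2.minEnclosingCircle(w))
hsv_l=((hsv[...,0]<8)|(hsv[...,0]>172))&(hsv[...,1]>120)
ys,xs=np.nonzero(hsv_l[176:192,366:386]);print("lug px",xs.mean()+366,ys.mean()+176,len(xs))
for z in(30,38):print(onz(t,(xs.mean()+366,ys.mean()+176),z))
for o,px,z in(("candle",(308,187),55),("bowl",(340,267),32),("gift",(418,242),40)):print(o,onz(t,px,z))
ctr=R["hub"]
for k in R:
    if k!="hub":d=R[k]-ctr;print(k,np.hypot(*d),np.degrees(np.arctan2(d[1],d[0])))
E
```

```text
hub [523.1 -78.6  78.7] [523.6 -78.5] [528.9 -74.7]
peg1 [476.6 -56.6  87.8] [476.1 -56.3] [475.7 -57.9]
peg2 [ 528.1 -130.7   87.9] [ 527.9 -130.6] [ 526.9 -131.6]
peg3 [566.4 -48.6  87.3] [566.1 -48.6] [564.3 -50.2]
lug [ 610.5 -120.5   33.9] [ 610.5 -120.5] [ 610.4 -120.5]
stand ((524.3719482421875, -77.1718521118164), 104.05167388916016)
lug px 374.7037037037037 183.40740740740742 27
[ 611.84164663 -118.53608477]
[ 609.70216192 -117.86840231]
candle [593.08837556  72.68864817]
bowl [368.56972718 -19.71893439]
gift [ 440.3077268  -238.61968258]
peg1 52.4155475588349 154.9972399894976
peg2 52.27597811923622 -85.34744963380632
peg3 51.88950302854364 35.137035822918875
lug 96.51448349367415 -25.794575537455348
```

```bash
python3 -m crank '-1 0 0 0 0 0 -0.07;-1 0 0 0 0 0 -0.077;-1 -0.2 -0.47 0 0 0 0;-1 -0.2 -0.47 0 0 0 0;-1 -0.2 -0.47 0 0 0 0;-1 -0.2 -0.47 0 0 0 0;-1 -0.2 -0.47 0 0 0 0;-1 0 0 0 0 0 0'
```

```text
time_s: 1.1
eef_pos: [244.4, 370.7, 231.4]
ee_rot: [0.006, 3.141, -0.001]
contact_force: [0.1, 0.6, -0.3]
gripper_width: -0.0
grasp_force: 0.0
```

```bash
python3 -m crank '-1 -0.24 -0.46 0 0 0 0;-1 -0.24 -0.46 0 0 0 0;-1 -0.24 -0.46 0 0 0 0;-1 -0.24 -0.46 0 0 0 0;-1 -0.24 -0.46 0 0 0 0;-1 -0.24 -0.46 0 0 0 0;-1 -0.24 -0.46 0 0 0 0;-1 0 0 0 0 0 0'; python3 -m crank '-1 -0.24 -0.46 0.2 0 0 0;-1 -0.24 -0.46 0.2 0 0 0;-1 -0.08 -0.46 0.2 0 0 0;-1 0 0 0.2 0 0 0;-1 0 0 0 0 0 0'
python3 -c "
from rig import sensors,vision;import cv2
print(sensors.observe()['joint_pos'])
g=vision.grab_frame('side');cv2.imwrite('pics/side1.png',cv2.resize(g['frame'][100:340,200:520,::-1],(800,600)))"
```

```text
time_s: 2.1
eef_pos: [412.2, 49.2, 231.3]
ee_rot: [0.007, 3.141, -0.001]
contact_force: [-0.7, 0.6, 0.4]
gripper_width: 0.001
grasp_force: 0.0
time_s: 2.72
eef_pos: [466.5, -85.7, 150.2]
ee_rot: [0.001, -3.139, 0.0]
contact_force: [-0.1, -0.1, 1.3]
gripper_width: -0.002
grasp_force: 0.0
[-0.38586628  0.29140391  0.5831034   2.06975658 -0.21283232  0.8407162
  1.8927874 ]
```

View pics/side1.png

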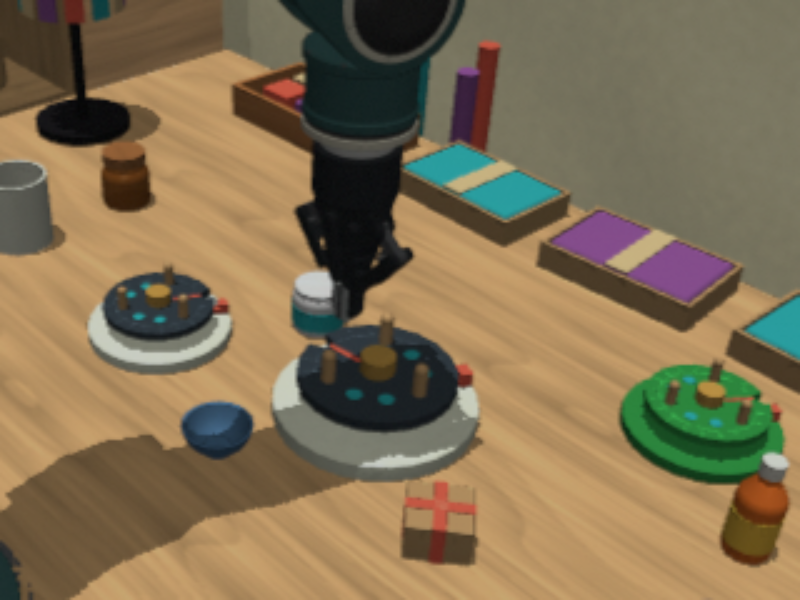

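The picture shows the shut fingertip at crop (352,308), above and behind the tray, in line with the computed TCP. All the pegs are clear, so I lower beside peg1.

```bash
python3 -m crank '-1 0 0 0.3 0 0 0;-1 0 0 0.3 0 0 0;-1 0 0 0.15 0 0 0;-1 0 0 0.1 0 0 0;-1 0 0 0 0 0 0;-1 0 0 0 0 0 0'; python3 -m crank '-1 -0.03 0.08 0 0 0 0;-1 -0.01 0.08 0 0 0 0;-1 -0.04 0.14 0 0 0 0;-1 -0.08 0.12 0 0 0 0;-1 -0.11 0.1 0 0 0 0;-1 -0.13 0.06 0 0 0 0;-1 0 0 0 0 0 0'
```

```text
time_s: 3.52
eef_pos: [467.5, -86.5, 67.1]
ee_rot: [-0.0, 3.141, 0.0]
contact_force: [-0.8, 0.6, 0.2]
gripper_width: -0.004
grasp_force: 0.0
time_s: 4.4
eef_pos: [508.1, -28.1, 66.2]
ee_rot: [-0.002, 3.141, -0.0]
contact_force: [-1.1, -0.2, -0.2]
gripper_width: -0.001
grasp_force: 0.0
```

```bash
python3 -m crank '-1 -0.11 0.04 0 0 0 0;-1 -0.14 0 0 0 0 0;-1 -0.1 -0.03 0 0 0 0;-1 0 0 0 0 0 0;-1 0 0 0 0 0 0'
python3 -c "
from rig import sensors,vision;import cv2,numpy as np
b=[cv2.resize(vision.grab_frame(n)['frame'][y:y+90,x:x+100,::-1],(400,360),interpolation=2) for n,y,x in(('top',168,311),('side',210,300))]
cv2.imwrite('pics/c2.png',np.hstack(b))"
```

```text
time_s: 5.03
eef_pos: [541.9, -27.7, 66.3]
ee_rot: [0.0, 3.142, -0.0]
contact_force: [-0.6, -0.3, 0.3]
gripper_width: -0.001
grasp_force: 0.0
```

View pics/c2.png

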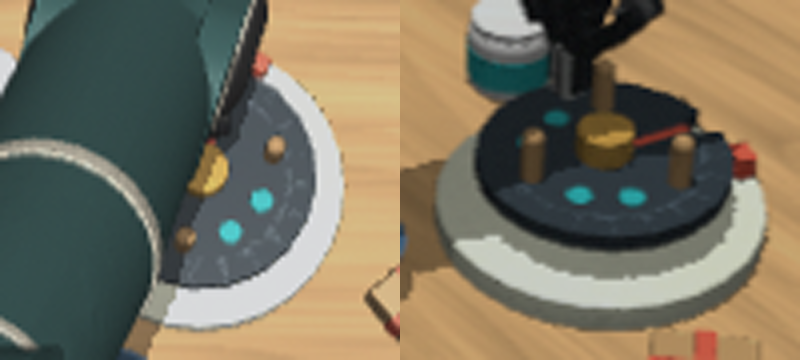

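The tray has turned clockwise: the stripe (side crop 640–690,130) now points near the lug (742,158). I measure the remaining angle from the pegs: top crop (274,149) and (186,238), side crop tips (683,141), (533,133) and (603,66).

Run:
```python
from h import *
t,s=[pickle.load(open(n+"0.pkl","rb")) for n in("top","side")]
c=np.array([523.8,-78.3])
def a(g,p,o,off,z=89):
    d=onz(g,(p[0]/4+o[0],p[1]/4+o[1]),z)-c;print(np.hypot(*d).round(1),((np.degrees(np.arctan2(d[1],d[0]))+off+180)%360-180).round(1))
a(t,(274,149),(311,168),60);a(t,(186,238),(311,168),180)
a(s,(283,141),(300,210),60);a(s,(133,133),(300,210),180);a(s,(203,66),(300,210),-60)
```

```text
49.3 -17.9
53.9 -13.3
53.5 -16.7
51.8 -13.2
47.7 -13.4
```

```bash
python3 -m crank '-1 -0.05 -0.01 0 0 0 0;-1 -0.04 -0.02 0 0 0 0;-1 0 0 0 0 0 0;-1 0 0 0 0 0 0'; python3 -m crank '-1 0.08 0.03 0 0 0 0;-1 0 0 -0.3 0 0 0;-1 0 0 -0.4 0 0 0;-1 0.3 0.5 0 0 0 0;-1 0.3 0.5 0 0 0 0;-1 0.3 0.5 0 0 0 0;-1 0.3 0.5 0 0 0 0;-1 0 0 0 0 0 0'
python3 -c "
from rig import sensors,vision;import cv2,numpy as np,pickle
b=[]
for n,y,x in(('top',168,311),('side',210,300)):
    g=vision.grab_frame(n);pickle.dump(g,open(n+'3.pkl','wb'))
    b.append(cv2.resize(g['frame'][y:y+90,x:x+100,::-1],(400,360),interpolation=2))
cv2.imwrite('pics/c3.png',np.hstack(b))"
```

```text
time_s: 5.62
eef_pos: [551.1, -30.6, 66.3]
ee_rot: [-0.0, 3.141, -0.0]
contact_force: [0.9, -0.7, -0.4]
gripper_width: 0.003
grasp_force: 0.0
time_s: 6.62
eef_pos: [420.4, 176.1, 136.2]
ee_rot: [0.011, -3.141, -0.002]
contact_force: [1.9, 0.1, -0.7]
gripper_width: 0.001
grasp_force: 0.0
```

View pics/c3.png

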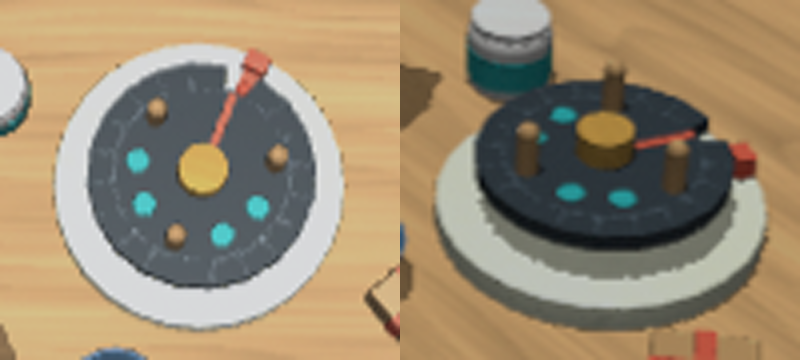

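The top crop shows the stripe pointing at (245,80), the lug at (258,62), and the pin appearing in the notch at about (245,85). The peg tips are at (157,110), (278,155) and (176,235). I compute the residual.

Run:
```python
from h import *
t,s=[pickle.load(open(n+"3.pkl","rb")) for n in("top","side")]
c=np.array([523.8,-78.3])
T=lambda p:(p[0]/4+311-.4,p[1]/4+168-.4)
S=lambda p:((p[0]-400)/4+300-.4,p[1]/4+210-.4)
def a(g,q,off,z=89):
    d=onz(g,q,z)-c;print(np.hypot(*d).round(1),((np.degrees(np.arctan2(d[1],d[0]))+off+180)%360-180).round(1))
for f,g,ps in((T,t,((157,108),(176,234),(279,154))),(S,s,((615,71),(527,130),(677,146)))):
    for p,off in zip(ps,(-60,180,60)):a(g,f(p),off)
print("lug");a(t,T((257,63)),0,38);a(s,S((742,152)),0,38);a(t,T((257,63)),0,34)
print("stripe");a(t,T((218,138)),0,54);a(t,T((234,102)),0,54)
h=cv2.resize(t["frame"][168:258,311:411,::-1],None,fx=8,fy=8,interpolation=0)[:,:,:]
cv2.imwrite("pics/n3.png",cv2.resize(t["frame"][178:198,358:388,::-1],(780,520),interpolation=0))
```

```text
52.1 -19.9
52.7 -22.7
51.2 -21.0
44.7 -21.7
53.9 -19.7
51.8 -23.0
lug
94.9 -24.9
96.1 -24.2
96.0 -24.8
stripe
29.1 -21.9
57.7 -22.7
```

View pics/n3.png

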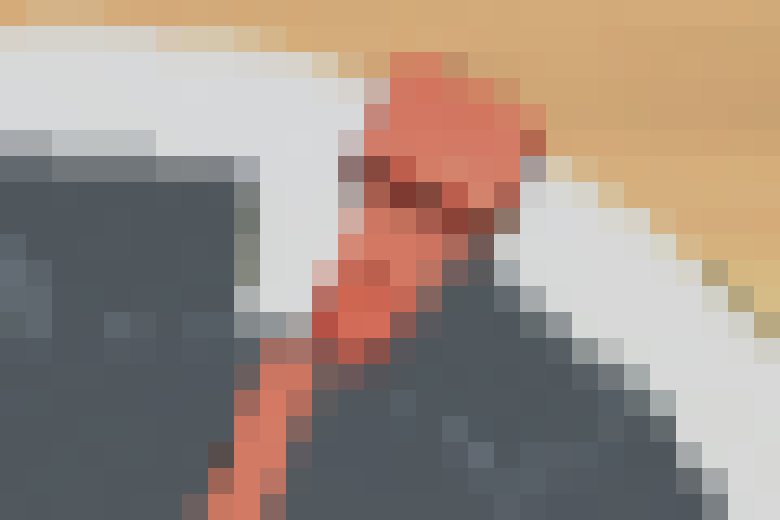

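The crop shows the pin sitting to the right of the notch middle: notch edges at about x 250 and 470, pin at about 330–440. The tray needs about 3° more clockwise, so I go back and push 3 mm further.

```bash
python3 -m crank '-1 -0.3 -0.5 0 0 0 0;-1 -0.3 -0.5 0 0 0 0;-1 -0.3 -0.5 0 0 0 0;-1 -0.3 -0.5 0 0 0 0;-1 0 0 0 0 0 0;-1 0 0 0.4 0 0 0;-1 0 0 0.3 0 0 0;-1 0 0 0 0 0 0'; python3 -m crank '-1 -0.08 -0.03 0 0 0 0;-1 -0.03 -0.018 0 0 0 0;-1 0 0 0 0 0 0;-1 0 0 0 0 0 0'; python3 -m crank '-1 0.08 0.03 0 0 0 0;-1 0 0 -0.3 0 0 0;-1 0 0 -0.4 0 0 0;-1 0.3 0.5 0 0 0 0;-1 0.3 0.5 0 0 0 0;-1 0.3 0.5 0 0 0 0;-1 0.3 0.5 0 0 0 0;-1 0 0 0 0 0 0'
python3 -c "
from rig import sensors,vision;import cv2,numpy as np,pickle
b=[]
for n,y,x in(('top',178,350),('side',210,300)):
    g=vision.grab_frame(n);pickle.dump(g,open(n+'4.pkl','wb'))
a=pickle.load(open('top4.pkl','rb'))['frame'];s=pickle.load(open('side4.pkl','rb'))['frame']
cv2.imwrite('pics/c4.png',np.hstack([cv2.resize(a[175:220,350:390,::-1],(400,450),interpolation=0),cv2.resize(s[210:300,300:400,::-1],(400,450),interpolation=2)]))"
```

```text
time_s: 7.72
eef_pos: [541.5, -28.2, 64.9]
ee_rot: [-0.002, -3.138, 0.001]
contact_force: [0.1, -1.6, 0.3]
gripper_width: 0.0
grasp_force: 0.0
time_s: 8.22
eef_pos: [554.3, -32.2, 66.8]
ee_rot: [-0.0, 3.141, 0.0]
contact_force: [-0.7, 0.1, 0.2]
gripper_width: 0.0
grasp_force: 0.0
time_s: 9.22
eef_pos: [423.3, 174.3, 136.2]
ee_rot: [0.011, -3.141, -0.002]
contact_force: [0.3, -0.5, 0.6]
gripper_width: -0.0
grasp_force: 0.0
```

View pics/c4.png

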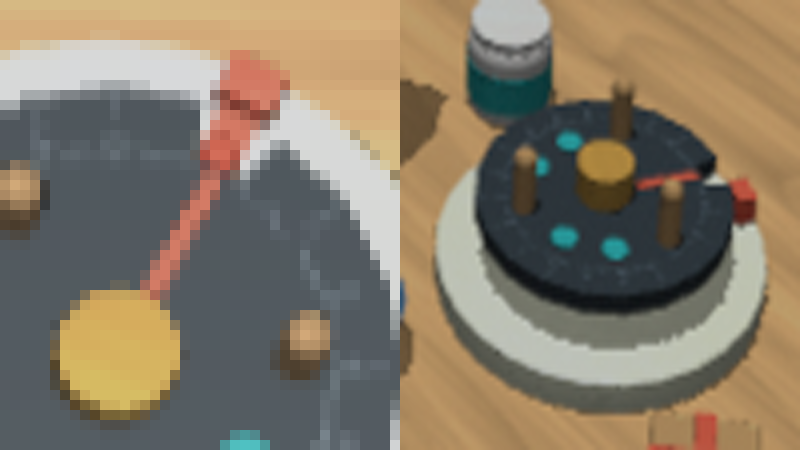

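The pin at crop (222,150) now looks roughly central in the notch, perhaps slightly left. I quantify it.

Run:
```python
from h import *
g,g0=[pickle.load(open(f"top{i}.pkl","rb")) for i in(4,0)]
c=np.array([523.8,-78.3])
def ang(p,z):
    d=onz(g,p,z)-c;return np.hypot(*d).round(1),np.degrees(np.arctan2(d[1],d[0])).round(1)
T=lambda x,y:(x/10+350-.5,y/10+175-.5)
print("pegs",ang(T(18,183),89),ang(T(306,328),89))
print("stripe",ang(T(155,290),54),ang(T(185,230),54),ang(T(211,182),54))
print("pin",ang(T(222,150),40),ang(T(222,156),40),"lug",ang(T(253,82),38))
# model: predicted pixels in crop
def px(r,a,z):
    a=np.radians(a);q=P(g)@np.r_[c[0]+r*np.cos(a),c[1]+r*np.sin(a),z,1];return ((q[:2]/q[2]-[349.5,174.5])*10).round()
print("hub",px(0,0,74))
for A in(-24,-25,-26):print(A,"pin",px(73,A,40.5),"lug",px(96,A,38))
for N in(-24,-26,-28,-30):print(N,"stripe",px(45,N,54),"edges r70",px(70.8,N+8.5,54),px(70.8,N-8.5,54),"pegs",px(52,N+60,89),px(52,N-60,89))
```

```text
pegs (np.float64(53.8), np.float64(33.3)) (np.float64(50.0), np.float64(-84.7))
stripe (np.float64(25.3), np.float64(-24.7)) (np.float64(44.7), np.float64(-25.3)) (np.float64(60.5), np.float64(-26.0))
pin (np.float64(74.0), np.float64(-24.5)) (np.float64(72.4), np.float64(-25.1)) lug (np.float64(96.6), np.float64(-24.4))
hub [122. 354.]
-24 pin [219. 152.] lug [250.  83.]
-25 pin [223. 154.] lug [256.  85.]
-26 pin [227. 155.] lug [261.  88.]
-24 stripe [182. 228.] edges r70 [184. 134.] [252. 164.] pegs [ 14. 193.] [313. 325.]
-26 stripe [187. 230.] edges r70 [193. 137.] [259. 169.] pegs [ 20. 189.] [313. 332.]
-28 stripe [192. 232.] edges r70 [201. 140.] [266. 174.] pegs [ 25. 186.] [314. 338.]
-30 stripe [197. 235.] edges r70 [209. 143.] [273. 179.] pegs [ 31. 183.] [314. 344.]
```

The stripe is at about -25.5° and the pin at about -24.7°, an offset of about 1 mm that is within tolerance. I go above the hub and press.

```bash
python3 -m crank '-1 -0.2 -0.5 0 0 0 0;-1 -0.2 -0.5 0 0 0 0;-1 -0.2 -0.5 0 0 0 0;-1 -0.2 -0.5 0 0 0 0;-1 -0.2 -0.52 0 0 0 0;-1 0 0 0.3 0 0 0;-1 0 0 0.25 0 0 0;-1 0 0 0 0 0 0'; python3 -m crank '-1 0 0 0.04 0 0 0;-1 0 0 0.03 0 0 0;-1 0 0 0.03 0 0 0;-1 0 0 0.03 0 0 0;-1 0 0 0 0 0 0'
```

```text
time_s: 10.32
eef_pos: [524.8, -82.8, 80.1]
ee_rot: [-0.003, -3.139, 0.001]
contact_force: [0.0, 0.3, 0.4]
gripper_width: 0.001
grasp_force: 0.0
time_s: 10.95
eef_pos: [526.4, -81.4, 68.7]
ee_rot: [-0.0, 3.141, -0.0]
contact_force: [0.9, 0.1, 1.1]
gripper_width: -0.002
grasp_force: 0.7
```

```bash
python3 -m crank '-1 0.01 0.02 0.03 0 0 0;-1 0 0 0.03 0 0 0;-1 0 0 0 0 0 0'; python3 -m crank '-1 0 0 0.02 0 0 0;-1 0 0 0.02 0 0 0;-1 0 0 0 0 0 0'
```

```text
time_s: 11.32
eef_pos: [525.8, -79.8, 62.9]
ee_rot: [0.0, 3.14, -0.001]
contact_force: [1.2, -1.9, 4.5]
gripper_width: -0.003
grasp_force: 2.2
time_s: 11.7
eef_pos: [526.6, -80.1, 61.1]
ee_rot: [0.001, 3.138, 0.001]
contact_force: [-12.1, -0.7, 57.1]
gripper_width: -0.002
grasp_force: 28.3
```

A hard stop at z≈61 with the force rising means it is seated. I retract and check.

```bash
python3 -m crank '-1 0 0 -0.1 0 0 0;-1 0 0 -0.3 0 0 0;-1 0 0 -0.4 0 0 0;-1 0.2 0.5 0 0 0 0;-1 0.2 0.5 0 0 0 0;-1 0.2 0.5 0 0 0 0;-1 0.2 0.5 0 0 0 0;-1 0.2 0.5 0 0 0 0'; python3 -m crank '-1 0 0 0 0 0 0'
python3 -c "
from h import *
from rig import vision
g={n:vision.grab_frame(n) for n in('top','side')}
for n in g:pickle.dump(g[n],open(n+'5.pkl','wb'))
a,s=g['top']['frame'],g['side']['frame']
cv2.imwrite('pics/c5.png',np.hstack([cv2.resize(a[160:285,285:435,::-1],(400,450),interpolation=2),cv2.resize(s[200:325,265:400,::-1],(400,450),interpolation=2)]))
def px(z):
    q=P(g['side'])@np.r_[523.8,-78.3,z,1];return q[:2]/q[2]
print('hub pred',px(74),px(62))
d=cv2.cvtColor(pickle.load(open('side4.pkl','rb'))['frame'],cv2.COLOR_RGB2HSV);e=cv2.cvtColor(s,cv2.COLOR_RGB2HSV)
for h in(d,e):
    m=cv2.inRange(h,(15,120,150),(30,255,255))[232:262,338:365];y,x=np.nonzero(m);print('hub top px',x.mean()+338,y.mean()+232,len(x))
"
```

```text
time_s: 12.7
eef_pos: [424.0, 172.3, 138.5]
ee_rot: [-0.001, 3.141, 0.001]
contact_force: [1.1, 0.2, 0.9]
gripper_width: 0.003
grasp_force: 0.0
time_s: 12.82
eef_pos: [423.3, 174.3, 138.3]
ee_rot: [0.01, -3.141, -0.001]
contact_force: [0.3, -1.4, -0.8]
gripper_width: 0.0
grasp_force: 0.0
hub pred [351.09523829 242.44043257] [350.77162119 246.34409748]
hub top px 351.0 241.8181818181818 77
hub top px 351.2352941176471 245.12941176470588 85
```

View pics/c5.png

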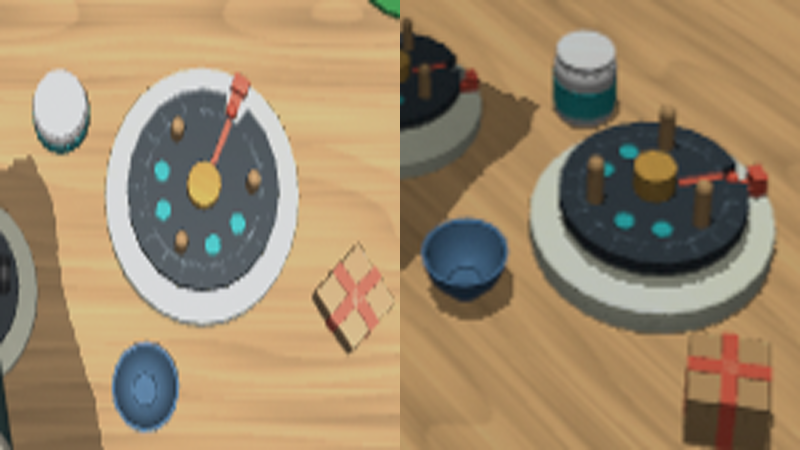

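The picture shows the tray low, with the pin in the notch at top (237,97) in line with the lug (241,85), and the neighbours in place. One sub-pixel check of the drop before handing in.

Run:
```python
from h import *
A,B=[cv2.cvtColor(pickle.load(open(f"side{i}.pkl","rb"))["frame"],cv2.COLOR_RGB2GRAY) for i in(4,5)]
g=pickle.load(open("side5.pkl","rb"))
def px(x,y,z):
    q=P(g)@np.r_[x,y,z,1];return q[:2]/q[2]
u=8
Au,Bu=[cv2.resize(i,None,fx=u,fy=u,interpolation=2) for i in(A,B)]
for n,(x,y,z) in dict(hub=(523.8,-78.3,74),peg1=(566,-49,80),peg2=(477,-56,80),peg3=(528,-130,80)).items():
    p=px(x,y,z);q=px(x,y,z-12);a,b=(p*u).astype(int);w=(12 if n=="hub" else 6)*u
    T=Au[b-w:b+w,a-w:a+w];r=cv2.matchTemplate(Bu[b-w-48:b+w+64,a-w-48:a+w+48],T,cv2.TM_CCOEFF_NORMED)
    _,v,_,l=cv2.minMaxLoc(r);print(n,((l[0]-48)/u,(l[1]-48)/u),round(v,3),"12mm =",(q-p).round(2))
```

```text
hub (-0.25, 3.875) 0.993 12mm = [-0.32  3.9 ]
peg1 (-0.375, 3.75) 0.988 12mm = [-0.33  3.86]
peg2 (-0.125, 4.0) 0.985 12mm = [-0.2   3.95]
peg3 (-0.5, 3.875) 0.992 12mm = [-0.44  3.97]
```

The drop matches 12 mm, so the tray is fully seated.

```bash
python3 -c "
from rig import bot;print(bot.hand_in())"
```

```text
the job is handed in; nothing more can be done
None
```

I turned the tray until its notch was over the coral pin and pressed it down about 12 mm to fully seated. The goods near the stand stayed where they were, and the job is handed in at about 13 s of the 54 s allowed.

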